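# Find the lid that screws home on the leaning seed canister

## Robot

A 6-joint arm with a two-finger parallel gripper is mounted at the origin on the work surface. World frame = base frame: x ahead of the robot, y to its left, z up, the work surface at z = 0. Lengths are in m, angles in rad, forces in N, time in s.
With the tool pointing down it reaches from about 0.25 to 0.725 m from the base axis. Payload 4 kg.
Tool frame: the origin (TCP) lies on the centre line of the jaws, within the pads' length; the fingertips stand 17 mm ahead of it and the grasp point (between the pads) lies 2 mm behind it; z points along the fingers, y is the line along which they close (so a half turn about z gives the same grasp; the last joint's range is limited). The gripper opens to 85 mm and grips with 20 to 120 N. Pads are 22 mm wide; open, the fingers measure 114 mm over their backs; the gripper's body (76 mm by 85 mm) begins 54 mm behind the grasp point. The pads swing forward as they close: fully open they stand 13 mm farther back than shut.
Start: joints at [1.343, 0.241, 0.005, 1.335, 0, 1.571], TCP at [0.113, 0.487, 0.248] pointing down, gripper open.
Joint ranges: [-2.72, 2.72], [-1.05, 1.87], [-1.09, 1.28], [-1.99, 2.15], [-1.42, 1.44], [-3.14, 3.14]. Speed limits (rad/s): [2.79, 2.79, 3.14, 3.14, 3.14, 3.14].

## Interface

Orientations are given as a unit quaternion [x, y, z, w].
In Python, from workcell import bot, camera, get_calibration gives the robot as it stands.
- The arm moves only by the tool apply_moves, never from a script. Its argument "steps" is a list of rows, each a list of 3 entries, a list of its own where there are three numbers: the shift along the tool's x, y, z as a fraction of full scale, then the turn, a rotation vector about the tool's x, y, z as a fraction of full scale, then the opening, from 0 (shut) to 1 (fully open). A call has exactly 8 rows; each row shifts and turns the commanded pose from where the row before left it, along the tool's axes as they then stand; what a row does not reach is not made up. Full scale, the value 1, is 20 cm for a shift and pi rad for a turn. A row lasts 1/12 s, in which the tool goes at most 41.7 mm and 7.16 degrees, less where a joint would pass 70% of its speed; a pose out of reach is approached as far as the arm can. A call with a number of a shift or a turn outside -1 to 1 is refused whole. A call with a gripper value outside its range is refused whole. The fingers move at their own pace and stop on an object; the grip force is fixed at half the most. Time passes only in rows, so rows that do not move let the fingers close, or fill a call up. It gives the time, the measured TCP pose, the force, the opening and the grip force at its end, in the units of the state.
- bot.get_obs(): the state, without advancing time (a new reading comes with each control period).
- camera(name): name is "side" or "top"; returns (picture, depth): 384x512x3 uint8, red, green, blue; 384x512 float32, m along the optical axis (not along the pixel's ray), 0 where there is no reading.
- get_calibration(name): a dict with "fov_y" (degrees; the focal length in pixels is half the picture's height over the tangent of half this angle, whatever the lens; pixels are square), "cx", "cy" (the principal point, pixels), "rvec" (rotation vector, rad) and "tvec" (3), from world to camera coordinates, as OpenCV has them. Camera axes: x right, y down, z forward; pixel columns grow to the right and rows downward; lengths in m; the calibration is good to about 2 mm. A picture is of the moment at which its call begins. get_calibration takes no time and is no camera call.
- bot.job_done(): hands the job in; it is judged then, once.
The state is a dict: "clock": time; "joint_pos": joint angles; "joint_vel": joint speeds; "tau": joint torques, N m; "eef_pos": TCP position; "tool_rot": TCP orientation; "ft_force": force on the tool from outside, world axes, zero at the start; "ft_torque": the same for the moment, N m; "grip_width": finger opening in m; "grasp_force": force on a finger pad.
Only numpy, scipy, OpenCV 4.12 (cv2) and the standard library are available. Lean on these libraries where they do the work, as an engineer would, in place of code of your own. Each camera call takes 0.05 s, during which the arm holds its last target. There are 200 camera calls.

## Task

Close the leaning seed canister. Only one of the three look-alike lids in the tray fits it, and nothing outside shows which, so try them on: set a lid straight on the mouth, push it down and turn it clockwise until one screws fully home against its stop, then let go of it. Lids that do not fit may be left in the tray or anywhere on the bench; do not disturb the pot, the trowel or the bulb planter.

Things in the scene. Friction and masses are not known exactly. Their poses are not given: they have to be found in the camera images.
- cradle: Fixed wooden cradle, 190 x 150 mm, holding the fixed aluminium seed canister (body 100 mm across, 155 mm base to rim), which leans 30 degrees from upright towards the cradle's -x side, roughly to the robot. Origin under the base's centre.
- mouth (a point): Centre of the canister's round rim, 180 mm above the bench. z points out of the mouth along the leaning axis, y is level, x points up the slope (30 degrees above level). The neck is 63 mm across and 34 mm long; nothing else is within 25 mm of it.
- thread_start (a point): On the canister's axis, 4.5 mm below the rim, axes as mouth: the top of four short threads, 83 mm across over all, on the neck. Four entry gaps between them, 36 degrees wide, centred on x, -x, y and -y, let lugs 6 mm wide pass (13 degrees of play each way). Then the right lid turns clockwise, seen from outside, 61 degrees to a hard stop, and drops 7 mm; or push it down first, then turn.
- home (a point): On the canister's axis, 23.5 mm outside the rim, axes as mouth: where the grip bar's middle is when a lid is down (its lower edge then 24.5 mm below the rim). Of the wrong lids, one stops on top of the threads, bar 17 mm above this; the other goes down like the right one but hits a hard stop after 33 of the 61 degrees and springs up 4 mm when let go. Which is which is random.
- seal (a joint): Sprung cork sealing disc, 48 mm across, in the canister's mouth; metres pressed in along the axis. 0 with no lid (its top then 7.5 mm above the rim), 0.006 under a lid that is fully home, under 0.003 if a released lid is only part-way. Spring 3 N at 0, 8 N at 0.006.
- tray: Fixed plywood lid tray, 280 (x) x 270 mm, rim 22 mm high, floor 8 mm above the bench; origin under its centre. Three loose upright lids stand in it, in random order, alike outside: round steel, 93 mm across, 98 mm at the flared lower edge, 86 mm inside, 160 g more or less, each with a wooden grip bar on top.
- place_1 (a point): Middle of the grip bar of the lid that starts at the tray's first place (to 2 mm), 56 mm above the bench. Belongs to the tray: stays when the lid is taken. Axes as the tray. Bar: 64 mm long along the tray's x (to 3 degrees), 16 mm wide, 34 mm high, standing on the lid's top face; that face is 31 mm, its underside 26 mm, the bar's top 65 mm above the lid's lower edge.
- place_2 (a point): The same for the second place. Inside a lid, 3 to 9 mm above its lower edge, are lugs. In the lids that can go down they lie under the bar's two ends and square across the bar, so the bar must lie along the mouth's x or y to enter.
- place_3 (a point): The same for the third place.
- pot: Terracotta pot, 116 mm across, 105 mm high, loose on the bench; origin under its centre. Leave alone.
- trowel: Red plastic hand trowel lying on the bench near the robot, 295 mm long; origin under its middle, handle to -x. Leave alone.
- planter: Steel bulb planter standing upright, 64 mm across, 207 mm high with a wooden cross handle; origin under its centre. Leave alone.

How it is judged:
At the end, for the whole second after the job is handed in: A lid is screwed fully home on the canister and let go, so that it alone keeps the sprung sealing disc pressed in by 4.8 to 6.8 mm (6 mm when home), at rest (value of joint seal between 0.0048 and 0.0068 m and velocity of joint seal between -0.003 and 0.003 m/s); the robot touches nothing.
It fails at once if the pot moved by more than 20 mm (distance of pot from where it was at the start of the episode above 0.02 m).
It fails at once if the trowel moved by more than 20 mm (distance of trowel from where it was at the start of the episode above 0.02 m).
It fails at once if the bulb planter moved by more than 20 mm (distance of planter from where it was at the start of the episode above 0.02 m).
It also fails if it takes over 72 s, if anything falls off the work surface, if the arm or the gripper's body presses on something with over 40 N, if the wrist force passes 120 N, or if a joint passes its speed limit or range.

## Working session

There is one attempt and no reset: what is moved stays moved. The work goes in short steps, Python scripts to look and compute and a tool call to move; the robot and the scene stay as the last step left them, time stands still between calls to the robot, and variables do not carry over. Pictures are saved under pics/ and viewed, at most 10 in all, crops included, and the job is handed in when it is done.

Besides the shell and the picture viewer there is one more tool, called after "Request:" by a JSON object that holds its "name" and its "arguments", one argument or row to a line. apply_moves: Moves the arm, as the interface text tells. Its arguments: {"type":"object","properties":{"steps":{"type":"array"}},"required":["steps"]}

```bash
mkdir -p pics
python3 - <<'E'
from workcell import bot,camera,get_calibration
import cv2,numpy as np
for n in("side","top"):
    p,d=camera(n); cv2.imwrite(f"pics/{n}0.png",p[:,:,::-1]); np.savez(f"{n}0.npz",p=p,d=d)
    c=get_calibration(n); R=cv2.Rodrigues(np.array(c["rvec"]))[0]; print(n,c["fov_y"],c["cx"],c["cy"],-R.T@np.array(c["tvec"]),R[2])
o=bot.get_obs(); print(o)
E
```

```text
side 55.564823450192364 256.4055218077016 191.3331106720589 [-0.03152175 -0.53483063  0.72185994] [ 0.59150102  0.56282859 -0.57736515]
top 50.71664448677174 252.84423232764334 195.85290623060638 [0.49400232 0.07019784 1.18180435] [ 0.06837945 -0.02862594 -0.99724862]
{'clock': 0.1, 'joint_pos': array([ 1.34297745e+00,  2.41341988e-01,  3.87494618e-03,  1.33523233e+00,
       -6.08414183e-06,  1.57080089e+00]), 'joint_vel': array([ 0.00097657, -0.00227123,  0.00343466,  0.00077041,  0.00102641,
        0.00039721]), 'tau': array([-1.19106735e-03, -3.73136222e+01,  2.53010738e+01,  1.08724041e-02,
       -7.54458188e-05,  9.17013836e-06]), 'eef_pos': array([0.11280668, 0.48655549, 0.2475059 ]), 'tool_rot': array([ 1.13665475e-01,  9.93518623e-01, -9.45701317e-04, -1.05128563e-04]), 'ft_force': array([-0.75155612,  1.07143762, -0.275963  ]), 'ft_torque': array([-0.01167157, -0.03421125, -0.01891369]), 'grasp_force': 0.0, 'grip_width': 0.08600702206557712}
```

View pics/side0.png

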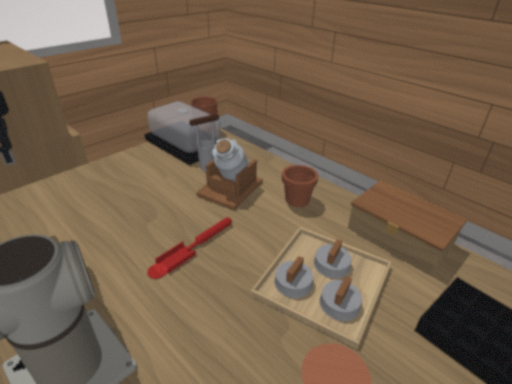

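View pics/top0.png

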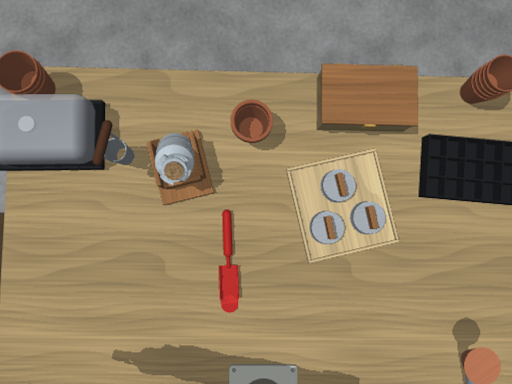

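The side view shows the canister at about (230,155), with the cork at (224,146), and the lids at (294,279), (333,260) and (341,300). The top view shows the cork at (175,171), the lids at (339,186), (328,228) and (369,218), the trowel at (229,265), the pot at (252,121) and the planter at (115,148).

```bash
cat > h.py <<'E'
from workcell import bot,camera,get_calibration
import cv2,numpy as np
from scipy.spatial.transform import Rotation as Ro
def cal(n):
    c=get_calibration(n); R=cv2.Rodrigues(np.array(c["rvec"]))[0]; t=np.array(c["tvec"]).ravel()
    f=192/np.tan(np.radians(c["fov_y"]/2)); return R,t,f,c["cx"],c["cy"]
def cloud(n,d):
    R,t,f,cx,cy=cal(n); v,u=np.mgrid[:384,:512]
    P=np.stack([(u-cx)/f*d,(v-cy)/f*d,d],-1); return (P-t)@R
def onplane(n,u,v,z):
    R,t,f,cx,cy=cal(n); C=-R.T@t; r=R.T@np.array([(u-cx)/f,(v-cy)/f,1]); return C+r*(z-C[2])/r[2]
def proj(n,P):
    R,t,f,cx,cy=cal(n); q=R@np.asarray(P)+t; return f*q[0]/q[2]+cx,f*q[1]/q[2]+cy
E
python3 - <<'E'
from h import *
crops=[]
for n,(u0,v0),(u1,v1) in(("top",(145,125),(220,210)),("side",(185,110),(270,210)),("top",(285,145),(405,265))):
    z=np.load(n+"0.npz"); p=z["p"]; crops.append(cv2.resize(p[v0:v1,u0:u1],(266,int(266*(v1-v0)/(u1-u0))),interpolation=cv2.INTER_NEAREST))
H=max(c.shape[0] for c in crops); cv2.imwrite("pics/c.png",np.hstack([np.pad(c,((0,H-c.shape[0]),(0,0),(0,0))) for c in crops])[:,:,::-1])
z=np.load("top0.npz");p=z["p"];d=z["d"];P=cloud("top",d)
hsv=cv2.cvtColor(p,cv2.COLOR_RGB2HSV)
for u,v in((175,171),(170,185),(205,180),(343,186),(325,180),(310,180)): print(u,v,hsv[v,u],P[v,u].round(4))
for (u,v) in((339,186),(328,228),(369,218)):
    sl=(slice(v-24,v+25),slice(u-24,u+25)); Pc=P[sl].reshape(-1,3); h=hsv[sl].reshape(-1,3)
    m=(Pc[:,2]>.066)&(Pc[:,2]<.082); q=Pc[m]
    r=cv2.minAreaRect((q[:,:2]*1e3).astype(np.float32)); 
    m2=(Pc[:,2]>.03)&(Pc[:,2]<.045); 
    print("bar",m.sum(),q.mean(0),np.median(q[:,2]),r,"disc",m2.sum(),Pc[m2].mean(0),cv2.minEnclosingCircle((Pc[m2|m][:,:2]*1e3).astype(np.float32)))
zs=np.load("side0.npz"); Ps=cloud("side",zs["d"])
print(Ps[146,224],Ps[279,285],Ps[260,322])
print(P[120:215:6,145:215:7,2].round(3))
E
```

```text
175 171 [ 17 105 131] [0.6203 0.2339 0.1874]
170 185 [ 14 147 158] [0.5969 0.2668 0.0643]
205 180 [ 15 135 108] [0.6175 0.1753 0.0165]
343 186 [ 14 138 146] [ 0.6016 -0.2113  0.0713]
325 180 [105  20 181] [ 0.6212 -0.1682  0.0368]
310 180 [ 20  84 204] [ 0.6236 -0.13    0.0085]
bar 138 [ 0.60932511 -0.20665075  0.07119907] 0.07120930004900274 ((609.3150634765625, -207.16427612304688), (63.90125274658203, 16.306568145751953), 14.199702262878418) disc 700 [ 0.60293781 -0.21038783  0.037425  ] ((590.4105834960938, -226.4247589111328), 73.2337417602539)
bar 140 [ 0.48780347 -0.17425353  0.071167  ] 0.07107751275823723 ((487.8473205566406, -174.81607055664062), (62.86869430541992, 16.454254150390625), 11.162309646606445) disc 672 [ 0.4881423  -0.1729537   0.03740963] ((493.3094787597656, -189.73988342285156), 62.33074951171875)
bar 146 [ 0.51875513 -0.29167126  0.07110989] 0.07106531749809922 ((543.6719970703125, -272.514892578125), (125.88939666748047, 40.42642593383789), 39.425994873046875) disc 668 [ 0.51972046 -0.28817191  0.03730674] ((534.5418090820312, -272.9980163574219), 71.84257
[... 1262 characters left out ...]
.900e-02]
 [ 2.000e-03  2.000e-03  1.000e-01  1.600e-01  1.630e-01  6.500e-02
   6.800e-02  6.500e-02  2.300e-02  1.600e-02]
 [ 1.000e-03  1.000e-03  7.600e-02  6.300e-02  4.500e-02  1.800e-02
   1.900e-02  2.000e-02  1.500e-02  1.900e-02]
 [-0.000e+00 -0.000e+00  2.000e-03  1.800e-02  1.600e-02  1.600e-02
   1.600e-02  1.800e-02  1.500e-02  1.600e-02]
 [-3.000e-03 -0.000e+00 -3.000e-03  1.700e-02  1.600e-02  2.000e-02
   1.800e-02 -1.000e-03  0.000e+00  1.000e-03]
 [-2.000e-03  3.000e-03 -4.000e-03 -4.000e-03  1.000e-03  1.000e-03
   1.000e-03  2.000e-03  1.000e-03  1.000e-03]
 [ 1.000e-03 -2.000e-03  0.000e+00 -1.000e-03 -2.000e-03 -5.000e-03
   2.000e-03 -1.000e-03  1.000e-03 -4.000e-03]]
```

View pics/c.png

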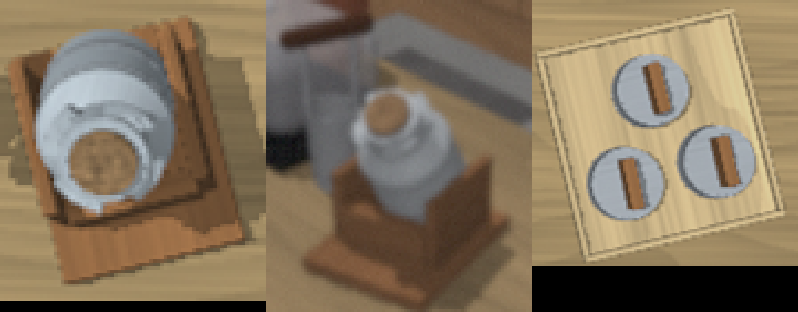

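The crop shows the cork with a clear outline, the cradle base's front edge from crop (63,283) to (243,240), and its right edge up to (185,18). The bars are clear too, so I'll fit these features.

Run:
```python
from h import *
z=np.load("top0.npz");p=z["p"];P=cloud("top",z["d"]);hsv=cv2.cvtColor(p,cv2.COLOR_RGB2HSV)
# cradle base edges (crop px -> image px)
s=75/266
pts=np.array([onplane("top",145+a*s,125+b*s,.017) for a,b in((63,283),(243,240),(185,18))])
print(pts.round(4)); e1=pts[0]-pts[1]; e2=pts[2]-pts[1]
print("yaws",np.degrees(np.arctan2(-e1[0],e1[1])),np.degrees(np.arctan2(e2[1],e2[0])),np.linalg.norm(e1),np.linalg.norm(e2))
# base plate top edges by mask
B=(P[...,2]>.010)&(P[...,2]<.023); B[:, :140]=0; B[:,222:]=0; B[:120]=0; B[212:]=0
B=cv2.morphologyEx(B.astype(np.uint8),cv2.MORPH_OPEN,np.ones((2,2)))>0
q=P[B]; print("rect",cv2.minAreaRect((q[:,:2]*1e3).astype(np.float32)),len(q))
# cork
for n,c in(("top",(175,171)),("side",(224,146))):
    zz=np.load(n+"0.npz"); hh=cv2.cvtColor(zz["p"],cv2.COLOR_RGB2HSV); PP=cloud(n,zz["d"])
    m=((hh[...,0]>8)&(hh[...,0]<25)&(hh[...,1]>60)&(PP[...,2]>.165)).astype(np.uint8)
    k,l,st,ce=cv2.connectedComponentsWithStats(m); i=l[c[1],c[0]]; mm=l==i
    el=cv2.fitEllipse(max(cv2.findContours(mm.astype(np.uint8),0,1)[0],key=len)); q=PP[mm]
    w,V=np.linalg.eigh(np.cov(q.T)); nrm=V[:,0]*np.sign(V[2,0])
    print(n,st[i],ce[i],el,"onplane",onplane(n,*ce[i],.1865),"cloud",q.mean(0),"normal",nrm,np.degrees(np.arccos(nrm[2])),np.degrees(np.arctan2(nrm[1],nrm[0])))
# bars
for (u,v) in((339,186),(328,228),(369,218)):
    m=np.zeros((384,512),np.uint8); m[v-22:v+23,u-22:u+23]=1
    m&=((P[...,2]>.066)&(P[...,2]<.08)&(hsv[...,0]<22)&(hsv[...,1]>90)).astype(np.uint8)
    k,l,st,ce=cv2.connectedComponentsWithStats(m); i=1+st[1:,4].argmax(); ys,xs=np.nonzero(l==i)
    Q=np.array([onplane("top",a,b,.073)[:2] for a,b in zip(xs,ys)]); r=cv2.minAreaRect((Q*1e3).astype(np.float32)); w,V=np.linalg.eigh(np.cov(Q.T)); a=V[:,1]*np.sign(V[0,1])
    print("bar",Q.mean(0).round(4),r,"yaw",np.degrees(np.arctan2(a[1],a[0])))
Bt=hsv[260:262,300:310]
# pot, planter, trowel heights context
for u,v in((115,150),(103,145),(252,121),(229,265),(228,215)): print(u,v,P[v,u].round(3))
```

```text
[[0.5441 0.2941 0.017 ]
 [0.5812 0.1501 0.017 ]
 [0.7627 0.2012 0.017 ]]
yaws 14.45892963272139 15.741142314499365 0.14876640390268514 0.18851087867806854
rect ((601.4229125976562, 221.19871520996094), (323.9582824707031, 180.0354461669922), 25.509794235229492) 1122
top [165 162  19  18 266] [173.56390977 170.39473684] ((173.5711669921875, 170.40579223632812), (17.059375762939453, 18.03248405456543), 103.45987701416016) onplane [0.6218516  0.23759623 0.1865    ] cloud [0.61988076 0.23514044 0.20080366] normal [ 0.98450005 -0.14486745  0.09885889] 84.32653606552644 -8.370900860721552
side [217 140  13  13 127] [222.8976378  145.92125984] ((222.8980712890625, 145.91893005371094), (11.077851295471191, 12.732041358947754), 59.713008880615234) onplane [0.61442169 0.22759623 0.1865    ] cloud [0.61393536 0.22697672 0.18711014] normal [-0.07128901  0.60634261  0.79200159] 37.627041448585814 96.70560351812341
bar [ 0.6074 -0.2065] ((607.5484008789062, -206.136474609375), (61.05857849121094, 16.9722900390625), 14.058079719543457) yaw 14.022648205466997
bar [ 0.4872 -0.1738] ((487.0828857421875, -173.80252075195312), (61.09514236450195, 16.304250717163086), 11.531356811523438) yaw 11.87835664794204
bar [ 0.5169 -0.2921] ((517.0977172851562, -292.0298767089844), (61.373146057128906, 17.878915786743164), 12.38938045501709) yaw 12.914962564746055
115 150 [0.7   0.436 0.016]
103 145 [0.679 0.406 0.202]
252 121 [0.796 0.042 0.003]
229 265 [0.375 0.102 0.009]
228 215 [0.518 0.107 0.023]
```

Run:
```python
from h import *
zz=np.load("side0.npz"); p=zz["p"]; hh=cv2.cvtColor(p,cv2.COLOR_RGB2HSV); PP=cloud("side",zz["d"])
for b in((.6074,-.2065),(.4872,-.1738),(.5169,-.2921)):
    u,v=proj("side",(*b,.073)); u0,v0=int(u),int(v)
    m=np.zeros((384,512),np.uint8); m[v0-15:v0+20,u0-15:u0+15]=1; m&=((hh[...,0]<20)&(hh[...,1]>100)&(PP[...,2]>.035)).astype(np.uint8)
    k,l,st,ce=cv2.connectedComponentsWithStats(m); i=1+st[1:,4].argmax(); print((u,v),ce[i],st[i]); q=PP[l==i]; print(q.min(0),q.max(0))
for P in((.6219,.2376,.1865),(.6144,.2276,.1865)): print(proj("side",P),proj("top",P))
# depth-only: canister rim ring + cork region in top
# cradle base corners seen in side: green check
for c in((.5441,.2941,.017),(.5812,.1501,.017),(.7627,.2012,.017)): 
    u,v=proj("side",c); print("corner",u,v); cv2.drawMarker(p,(round(u),round(v)),(0,255,0),0,5)
u,v=proj("side",(.6219,.2376,.1865)); cv2.drawMarker(p,(round(u),round(v)),(0,0,255),0,5)
cr=cv2.resize(p[110:215,180:275],None,fx=5.5,fy=5.5,interpolation=cv2.INTER_CUBIC); cv2.imwrite("pics/d.png",cr[:,:,::-1])
```

```text
(np.float64(333.61988229189615), np.float64(244.89817156333476)) [334.34693878 250.21088435] [328 239  14  24 147]
[ 0.57477981 -0.22712508  0.04300447] [ 0.63862969 -0.19788183  0.07368441]
(np.float64(293.89447883824306), np.float64(262.1402662723035)) [294.52380952 268.47089947] [287 257  16  25 189]
[ 0.45352227 -0.19309856  0.04115226] [ 0.51527466 -0.16820723  0.07288017]
(np.float64(341.93282675707025), np.float64(282.76546699442457)) [342.91304348 288.61413043] [336 276  16  26 184]
[ 0.4821168  -0.31274507  0.04515195] [ 0.54879418 -0.2863558   0.07380022]
(np.float64(222.58889049028417), np.float64(144.01418762149493)) (np.float64(173.56291268402398), np.float64(170.37516757244882))
(np.float64(222.89149621649196), np.float64(145.9231182074789)) (np.float64(177.56567197850868), np.float64(173.47725730134172))
corner 195.23299986337236 190.9832289377418
corner 232.685589878784 205.3541286492591
corner 260.84310705966595 177.4484350518506
```

View pics/d.png

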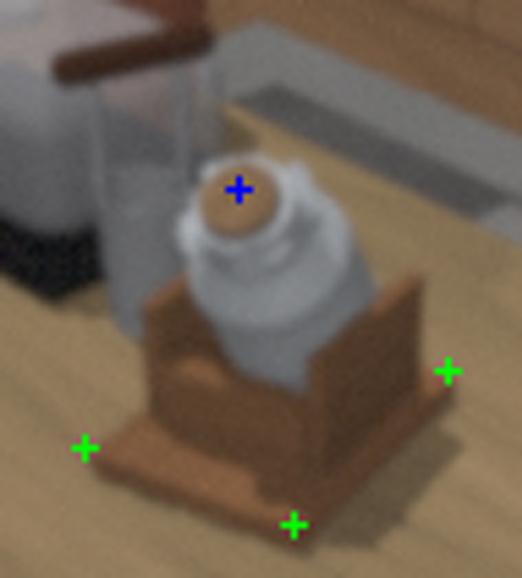

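The marks show the side camera projecting about 2 px too high, so the views disagree by about 7 mm, mostly in y. I'll start moving and settle it by seeing the gripper in both views near a lid.

```bash
cat >> h.py <<'E'
def Rdown(yaw_deg):  # tool x at yaw in plane, z down
    c,s=np.cos(np.radians(yaw_deg)),np.sin(np.radians(yaw_deg)); x=np.array([c,s,0]); z=np.array([0,0,-1.]); return np.stack([x,np.cross(z,x),z],1)
AZ=15.
def mouthR(az=None):
    a=np.radians(AZ if az is None else az); h=np.array([np.cos(a),np.sin(a),0]); k=np.array([0,0,1.])
    x=h*np.cos(np.pi/6)+k*.5; z=-h*.5+k*np.cos(np.pi/6); return np.stack([x,np.cross(z,x),z],1)
def Rmouth(turn_deg=0,az=None): # tool on mouth: z=-mouth z, tool x = -mouth x, then turned clockwise
    M=mouthR(az); R=np.stack([-M[:,0],M[:,1],-M[:,2]],1); return R@Ro.from_euler('z',turn_deg,degrees=True).as_matrix()
def plan(pos,R,n,p0=None,R0=None):
    o=bot.get_obs(); p=np.array(o["eef_pos"] if p0 is None else p0); r=Ro.from_quat(o["tool_rot"]) if R0 is None else Ro.from_matrix(R0)
    rv=(r.inv()*Ro.from_matrix(R)).as_rotvec(); dp=(np.asarray(pos)-p)/n
    print("turn/row",(rv/n/np.pi).round(4),"mm/row",np.linalg.norm(dp)*1e3,"deg/row",np.degrees(np.linalg.norm(rv))/n)
    for i in range(n):
        print((r.inv().apply(dp)/.2).round(4).tolist()); r=r*Ro.from_rotvec(rv/n)
E
python3 - <<'E'
from h import *
plan((.487,-.174,.20),Rdown(192),24)
E
```

```text
turn/row [-0.     -0.     -0.0058] mm/row 31.694368513366822 deg/row 1.0438981148522368
[-0.107, -0.1164, 0.0101]
[-0.1049, -0.1184, 0.0101]
[-0.1027, -0.1203, 0.0101]
[-0.1005, -0.1221, 0.0101]
[-0.0983, -0.1239, 0.0101]
[-0.096, -0.1257, 0.0101]
[-0.0937, -0.1274, 0.0101]
[-0.0913, -0.1291, 0.0101]
[-0.089, -0.1307, 0.0101]
[-0.0866, -0.1323, 0.01]
[-0.0842, -0.1339, 0.01]
[-0.0817, -0.1354, 0.01]
[-0.0792, -0.1369, 0.01]
[-0.0767, -0.1383, 0.01]
[-0.0742, -0.1397, 0.01]
[-0.0716, -0.141, 0.01]
[-0.069, -0.1423, 0.01]
[-0.0664, -0.1435, 0.01]
[-0.0638, -0.1447, 0.01]
[-0.0612, -0.1459, 0.01]
[-0.0585, -0.1469, 0.0099]
[-0.0558, -0.148, 0.0099]
[-0.0531, -0.149, 0.0099]
[-0.0504, -0.1499, 0.0099]
```

Request:
{"name": "apply_moves", "arguments": {
  "steps": [
    [[-0.107,-0.116,0.01],[0,0,-0.0058],0.5],
    [[-0.105,-0.118,0.01],[0,0,-0.0058],0.5],
    [[-0.103,-0.12,0.01],[0,0,-0.0058],0.5],
    [[-0.1,-0.122,0.01],[0,0,-0.0058],0.5],
    [[-0.098,-0.124,0.01],[0,0,-0.0058],0.5],
    [[-0.096,-0.126,0.01],[0,0,-0.0058],0.5],
    [[-0.094,-0.127,0.01],[0,0,-0.0058],0.5],
    [[-0.091,-0.129,0.01],[0,0,-0.0058],0.5]
  ]
}}

```text
clock: 0.77
eef_pos: [0.2378, 0.2656, 0.2319]
tool_rot: [0.04, 0.999, -0.0, -0.0]
ft_force: [0.3, 0.0, -0.2]
grip_width: 0.0427
grasp_force: 0.0
```

Request:
{"name": "apply_moves", "arguments": {
  "steps": [
    [[-0.089,-0.131,0.01],[0,0,-0.0058],0.5],
    [[-0.087,-0.132,0.01],[0,0,-0.0058],0.5],
    [[-0.084,-0.134,0.01],[0,0,-0.0058],0.5],
    [[-0.082,-0.135,0.01],[0,0,-0.0058],0.5],
    [[-0.079,-0.137,0.01],[0,0,-0.0058],0.5],
    [[-0.077,-0.138,0.01],[0,0,-0.0058],0.5],
    [[-0.074,-0.14,0.01],[0,0,-0.0058],0.5],
    [[-0.072,-0.141,0.01],[0,0,-0.0058],0.5]
  ]
}}

```text
clock: 1.43
eef_pos: [0.3627, 0.0455, 0.2161]
tool_rot: [-0.032, 0.999, 0.0, -0.0]
ft_force: [0.7, 0.7, 0.8]
grip_width: 0.0425
grasp_force: 0.0
```

Request:
{"name": "apply_moves", "arguments": {
  "steps": [
    [[-0.069,-0.142,0.01],[0,0,-0.0058],0.5],
    [[-0.066,-0.144,0.01],[0,0,-0.0058],0.5],
    [[-0.064,-0.145,0.01],[0,0,-0.0058],0.5],
    [[-0.061,-0.146,0.01],[0,0,-0.0058],0.5],
    [[-0.059,-0.147,0.01],[0,0,-0.0058],0.5],
    [[-0.056,-0.148,0.01],[0,0,-0.0058],0.5],
    [[-0.053,-0.149,0.01],[0,0,-0.0058],0.5],
    [[-0.05,-0.15,0.01],[0,0,-0.0058],0.5]
  ]
}}

```text
clock: 2.1
eef_pos: [0.4874, -0.1747, 0.1996]
tool_rot: [-0.105, 0.994, 0.0, -0.0]
ft_force: [-0.8, -0.0, 0.5]
grip_width: 0.0426
grasp_force: 0.0
```

Run:
```python
from h import *
o=bot.get_obs(); tip=o["eef_pos"]+Ro.from_quat(o["tool_rot"]).apply([0,0,.017]); print(o["eef_pos"],tip,o["clock"],o["grip_width"],o["joint_pos"].round(2))
ims=[]
for n in("side","top"):
    p,d=camera(n); np.savez(f"{n}1.npz",p=p,d=d); u,v=proj(n,tip); print(n,u,v)
    c=p[int(v)-40:int(v)+40,int(u)-40:int(u)+40].copy(); c=cv2.resize(c,(400,400),interpolation=cv2.INTER_CUBIC)
    k=lambda P:tuple(round(5*(a-(int(b)-40))) for a,b in zip(proj(n,P),(u,v)))
    R=Ro.from_quat(o["tool_rot"])
    for s in(-1,1): cv2.drawMarker(c,k(tip+R.apply([0,s*o["grip_width"]/2,0])),(0,255,0),0,10)
    ims.append(c)
cv2.imwrite("pics/e.png",np.hstack(ims)[:,:,::-1])
```

```text
[ 0.48742553 -0.17469996  0.19964674] [ 0.48740865 -0.17469206  0.18264675] 2.1 0.04261349624612754 [-0.34  0.3  -0.04  1.23  0.   -0.55]
side 298.31925609264306 228.03870412565567
top 339.69692526575324 227.52509815292734
```

View pics/e.png

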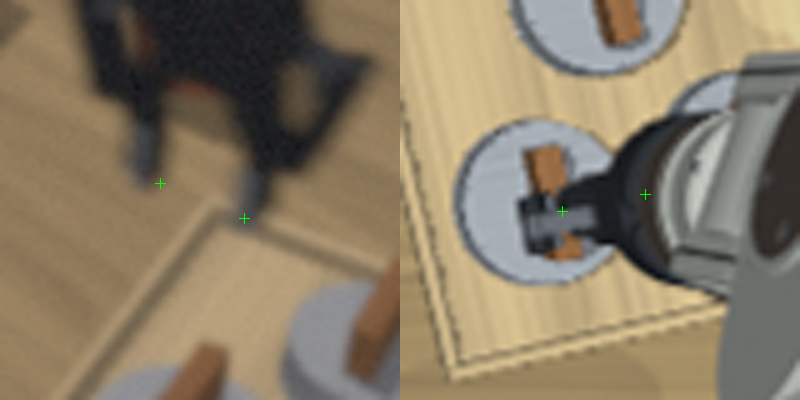

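The fingers' tips are visible in both views: side crop (145,185) and (247,222), top crop block (525–560,198–255). The projected marks are a few px off in each view, so I'll quantify each camera's bias from the finger's point clouds.

Run:
```python
from h import *
o=bot.get_obs(); R=Ro.from_quat(o["tool_rot"]).as_matrix(); T=o["eef_pos"]
for n in("side","top"):
    z=np.load(n+"1.npz"); P=cloud(n,z["d"]); L=(P-T)@R
    m=(np.abs(L[...,0])<.03)&(np.abs(L[...,1])<.05)&(L[...,2]>-.012)&(L[...,2]<.025)
    for s in(-1,1):
        q=L[m&(L[...,1]*s>.005)]; 
        if len(q)>5: print(n,s,len(q),"pct5/50/95 mm",(np.percentile(q,[3,50,97],axis=0)*1e3).round(1).tolist())
    # image extents of the dark finger pixels
    vs,us=np.nonzero(m); print(us.min(),us.max(),vs.min(),vs.max())
    t0=np.load(n+"0.npz");
```

```text
side -1 72 pct5/50/95 mm [[-5.5, -34.5, -11.2], [8.4, -28.4, -0.5], [13.4, -21.5, 13.2]]
side 1 81 pct5/50/95 mm [[-6.9, 21.3, -11.9], [7.7, 22.4, 0.7], [13.6, 34.3, 14.0]]
285 315 214 235
330 330 224 225
```

Run:
```python
from h import *
o=bot.get_obs(); R=Ro.from_quat(o["tool_rot"]).as_matrix(); T=o["eef_pos"]
for n in("top","side"):
  z=np.load(n+"1.npz"); P=cloud(n,z["d"]); L=(P-T)@R
  for lo,hi in((-.03,-.012),(-.045,-.03),(-.06,-.045),(-.08,-.06)):
    m=(np.abs(L[...,0])<.06)&(np.abs(L[...,1])<.08)&(L[...,2]>lo)&(L[...,2]<hi)
    for s in(-1,1):
        q=L[m&(L[...,1]*s>.0)]
        if len(q)>5: print(n,s,lo,len(q),(np.percentile(q,[3,50,97],axis=0)*1e3).round(0).tolist())
z=np.load("top1.npz"); P=cloud("top",z["d"]); L=((P-T)@R*1e3).round(0).astype(int)
u0,v0=339-40,227-40
for v in range(v0+36,v0+56,2): print(v,[tuple(L[v,u]) for u in range(u0+21,u0+40,3)])
```

```text
top 1 -0.045 23 [[-15.0, 28.0, -44.0], [-10.0, 32.0, -37.0], [11.0, 47.0, -31.0]]
top 1 -0.06 15 [[-19.0, 24.0, -58.0], [-14.0, 27.0, -54.0], [13.0, 39.0, -47.0]]
top 1 -0.08 27 [[-19.0, 22.0, -79.0], [-9.0, 49.0, -75.0], [9.0, 65.0, -62.0]]
side -1 -0.03 43 [[5.0, -39.0, -29.0], [11.0, -29.0, -21.0], [14.0, -22.0, -13.0]]
side 1 -0.03 62 [[-8.0, 22.0, -29.0], [8.0, 24.0, -21.0], [15.0, 45.0, -14.0]]
side -1 -0.045 115 [[-10.0, -54.0, -44.0], [12.0, -33.0, -37.0], [15.0, -22.0, -30.0]]
side 1 -0.045 111 [[-7.0, 22.0, -44.0], [11.0, 43.0, -38.0], [15.0, 54.0, -31.0]]
side -1 -0.06 129 [[-12.0, -59.0, -60.0], [12.0, -28.0, -53.0], [19.0, -5.0, -46.0]]
side 1 -0.06 102 [[-8.0, 7.0, -60.0], [13.0, 47.0, -54.0], [19.0, 58.0, -46.0]]
side -1 -0.08 170 [[4.0, -64.0, -79.0], [13.0, -27.0, -72.0], [20.0, -2.0, -61.0]]
side 1 -0.08 178 [[3.0, 2.0, -80.0], [13.0, 29.0, -72.0], [20.0, 64.0, -61.0]]
223 [(np.int64(-14), np.int64(20), np.int64(162)), (np.int64(-13), np.int64(12), np.int64(160)), (np.int64(-12), np.int64(10), np.int64(128)), (np.int64(-11), np.int64(3), np.int64(126)), (np.int64(-1
[... 2316 characters left out ...]
int64(161)), (np.int64(34), np.int64(-22), np.int64(162))]
239 [(np.int64(30), np.int64(30), np.int64(158)), (np.int64(32), np.int64(21), np.int64(161)), (np.int64(33), np.int64(13), np.int64(162)), (np.int64(35), np.int64(4), np.int64(162)), (np.int64(36), np.int64(-4), np.int64(160)), (np.int64(38), np.int64(-12), np.int64(161)), (np.int64(40), np.int64(-21), np.int64(162))]
241 [(np.int64(36), np.int64(31), np.int64(162)), (np.int64(37), np.int64(22), np.int64(162)), (np.int64(39), np.int64(14), np.int64(163)), (np.int64(40), np.int64(6), np.int64(161)), (np.int64(42), np.int64(-2), np.int64(159)), (np.int64(44), np.int64(-11), np.int64(161)), (np.int64(48), np.int64(-26), np.int64(191))]
```

Request:
{"name": "apply_moves", "arguments": {
  "steps": [
    [[0,0,0.12],[0,0,0],0.5],
    [[0,0,0.15],[0,0,0],0.5],
    [[0,0,0.15],[0,0,0],0.5],
    [[0,0,0.15],[0,0,0],0.5],
    [[0,0,0.1],[0,0,0],0.5],
    [[0,0,0.033],[0,0,0],0.5],
    [[0,0,0],[0,0,0],0],
    [[0,0,0],[0,0,0],0]
  ]
}}

```text
clock: 2.87
eef_pos: [0.4874, -0.1731, 0.0602]
tool_rot: [-0.105, 0.995, -0.0, -0.0]
ft_force: [0.7, -0.7, -0.8]
grip_width: 0.0197
grasp_force: 0.4
```

Request:
{"name": "apply_moves", "arguments": {
  "steps": [
    [[0,0,0],[0,0,0],0],
    [[0,0,0],[0,0,0],0],
    [[0,0,-0.05],[0,0,0],0],
    [[0,0,-0.15],[0,0,0],0],
    [[0,0,-0.2],[0,0,0],0],
    [[0,0,-0.2],[0,0,0],0],
    [[0,0,-0.2],[0,0,0],0],
    [[0,0,-0.2],[0,0,0],0]
  ]
}}

```text
clock: 3.53
eef_pos: [0.4868, -0.1731, 0.2634]
tool_rot: [-0.105, 0.995, -0.0, 0.001]
ft_force: [1.2, -1.0, -1.7]
grip_width: 0.0152
grasp_force: 60.2
```

Run:
```python
from h import *
M=mouthR(); mouth=np.array([.625,.235,.180]); a=M[:,2]; mouth_e=np.array([.6219,.2376,.1865])-.0075*a; print("mouth est top",mouth_e)
o=bot.get_obs(); print(o["eef_pos"],o["joint_pos"].round(2))
tgt=mouth_e+a*.13; print(tgt,"tool z",Rmouth()[:,2])
plan(tgt,Rmouth(),16)
```

```text
mouth est top [0.62552222 0.23857057 0.18000481]
[ 0.486796   -0.17305812  0.26337776] [-0.34  0.27  0.08  1.38  0.   -0.55]
[0.56273704 0.22174733 0.29258811] tool z [ 0.48296291  0.12940952 -0.8660254 ]
turn/row [-0.0003 -0.0104 -0.001 ] mm/row 25.193906805425918 deg/row 1.8780314136359662
[-0.0489, 0.1157, -0.0092]
[-0.0495, 0.1156, -0.0074]
[-0.0501, 0.1154, -0.0057]
[-0.0506, 0.1153, -0.004]
[-0.0511, 0.1151, -0.0022]
[-0.0515, 0.115, -0.0004]
[-0.0519, 0.1148, 0.0014]
[-0.0521, 0.1146, 0.0032]
[-0.0524, 0.1145, 0.005]
[-0.0525, 0.1143, 0.0068]
[-0.0527, 0.1141, 0.0086]
[-0.0527, 0.1139, 0.0104]
[-0.0527, 0.1138, 0.0123]
[-0.0526, 0.1136, 0.0141]
[-0.0525, 0.1134, 0.0159]
[-0.0523, 0.1132, 0.0177]
```

Request:
{"name": "apply_moves", "arguments": {
  "steps": [
    [[-0.049,0.116,-0.009],[0,-0.0104,-0.001],0],
    [[-0.05,0.116,-0.007],[0,-0.0104,-0.001],0],
    [[-0.05,0.115,-0.006],[0,-0.0104,-0.001],0],
    [[-0.051,0.115,-0.004],[0,-0.0104,-0.001],0],
    [[-0.051,0.115,-0.002],[0,-0.0104,-0.001],0],
    [[-0.051,0.115,0],[0,-0.0104,-0.001],0],
    [[-0.052,0.115,0.001],[0,-0.0104,-0.001],0],
    [[-0.052,0.115,0.003],[0,-0.0104,-0.001],0]
  ]
}}

```text
clock: 4.2
eef_pos: [0.5251, 0.0254, 0.2756]
tool_rot: [-0.116, 0.984, 0.014, 0.131]
ft_force: [0.3, -0.1, -1.7]
grip_width: 0.0154
grasp_force: 60.4
```

Request:
{"name": "apply_moves", "arguments": {
  "steps": [
    [[-0.052,0.114,0.005],[0,-0.0104,-0.001],0],
    [[-0.053,0.114,0.007],[0,-0.0104,-0.001],0],
    [[-0.053,0.114,0.009],[0,-0.0104,-0.001],0],
    [[-0.053,0.114,0.01],[0,-0.0104,-0.001],0],
    [[-0.053,0.114,0.012],[0,-0.0104,-0.001],0],
    [[-0.053,0.114,0.014],[0,-0.0104,-0.001],0],
    [[-0.052,0.113,0.016],[0,-0.0104,-0.001],0],
    [[-0.052,0.113,0.018],[0,-0.0104,-0.001],0]
  ]
}}

```text
clock: 4.87
eef_pos: [0.5635, 0.2227, 0.2883]
tool_rot: [-0.126, 0.957, 0.027, 0.258]
ft_force: [0.7, -0.6, -1.5]
grip_width: 0.0149
grasp_force: 60.4
```

Run:
```python
from h import *
o=bot.get_obs(); R=Ro.from_quat(o["tool_rot"]).as_matrix(); T=o["eef_pos"]; print(T,o["joint_pos"].round(2),o["ft_force"],np.degrees((Ro.from_matrix(R).inv()*Ro.from_matrix(Rmouth())).as_rotvec()))
ims=[]
for n in("side","top"):
    p,d=camera(n); np.savez(f"{n}2.npz",p=p,d=d)
    g=T+R@[0,0,.021]; c0=np.array([.61,.235,.21]); u,v=map(int,proj(n,c0)); w=45 if n=="side" else 50
    c=cv2.resize(p[v-w:v+w,u-w:u+w],(400,400),interpolation=cv2.INTER_CUBIC)
    for P,col in((g,(0,255,0)),(np.array([.6219,.2376,.1865]),(0,0,255))):
        a,b=proj(n,P); cv2.drawMarker(c,(round((a-u+w)*200/w),round((b-v+w)*200/w)),col,0,10)
    for k in range(12):  # expected lid top-face rim
        t=k*np.pi/6; a,b=proj(n,T+R@[.0465*np.cos(t),.0465*np.sin(t),.019]); cv2.circle(c,(round((a-u+w)*200/w),round((b-v+w)*200/w)),2,(255,0,0),-1)
    ims.append(c); print(n,u,v)
cv2.imwrite("pics/f.png",np.hstack(ims)[:,:,::-1])
```

```text
[0.56353222 0.22270041 0.28832939] [ 0.42  0.08 -0.22  0.75 -0.09  0.13] [ 0.68906795 -0.62411377 -1.52687804] [-0.73199133  0.10433822  0.15275902]
side 219 138
top 172 174
```

View pics/f.png

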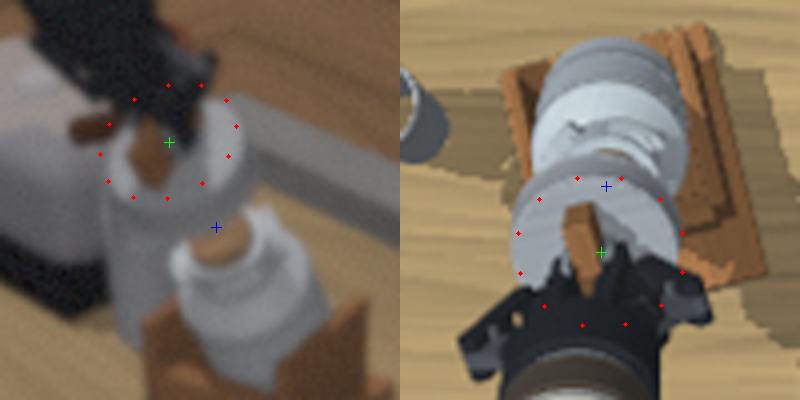

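The side view shows the lid about 2 px right and down of where I expected, and the cork about 0.7 px right and 2.7 px down. The top view is nearly right. Since that bias is shared, I'll fit circles of known radius to the clouds of both the canister and the held lid, per camera, and use the difference.

```bash
cat > fit.py <<'E'
from h import *
from scipy.optimize import least_squares
def axisfit(q,r):
    # q in local frame; axis point cx,cy at z=z0 and slopes; known radius
    z0=q[:,2].mean()
    def f(p,sl=True):
        d=q[:,:2]-p[:2]-np.outer(q[:,2]-z0,p[2:]); return np.hypot(d[:,0],d[:,1])-r
    s=least_squares(f,[0,0,0,0],loss="soft_l1",f_scale=.0015); return s.x,z0,np.std(f(s.x))
def circ(q,r):
    f=lambda p:np.hypot(q[:,0]-p[0],q[:,1]-p[1])-r
    s=least_squares(f,[0,0],loss="soft_l1",f_scale=.0015); return s.x,np.median(np.abs(f(s.x)))
E
python3 - <<'E'
from fit import *
M=mouthR(); m0=np.array([.6255,.2386,.1800])
for n in("side","top"):
    z=np.load(n+"0.npz"); L=(cloud(n,z["d"])-m0)@M; hs=cv2.cvtColor(z["p"],cv2.COLOR_RGB2HSV)
    g=(hs[...,1]<70)&(np.hypot(L[...,0],L[...,1])<.062)&(L[...,2]<-.03)&(L[...,2]>-.15)
    q=L[g]; rad=np.hypot(q[:,0],q[:,1])
    for lo in np.arange(-.12,-.02,.015): 
        s=q[(q[:,2]>lo)&(q[:,2]<lo+.015)]
        if len(s)>20: print(n,"z",lo.round(3),len(s),"p90 rad",np.percentile(np.hypot(s[:,0],s[:,1]),[50,90]).round(4))
    b=q[q[:,2]<-.068]; x,z0,sd=axisfit(b,.05); print(n,"body",len(b),(x[:2]*1e3).round(1),"slopes deg",np.degrees(x[2:]).round(1),"z0",z0,sd); print("   no slope",(circ(b,.05)[0]*1e3).round(1))
    c=(hs[...,0]>8)&(hs[...,0]<25)&(hs[...,1]>60)&(np.hypot(L[...,0],L[...,1])<.03)&(np.abs(L[...,2]-.0075)<.012); q=L[c]; A=np.c_[q[:,:2],np.ones(len(q))]; s=np.linalg.lstsq(A,q[:,2],rcond=None)[0]
    print("   cork",len(q),(q.mean(0)*1e3).round(1),((np.percentile(q,3,axis=0)+np.percentile(q,97,axis=0))*500).round(1),"tilt",np.degrees(s[:2]).round(1))
    o=bot.get_obs(); R=Ro.from_quat(o["tool_rot"]).as_matrix(); z=np.load(n+"2.npz"); L=(cloud(n,z["d"])-o["eef_pos"])@R; hs=cv2.cvtColor(z["p"],cv2.COLOR_RGB2HSV)
    g=(hs[...,1]<60)&(hs[...,2]>70)&(np.hypot(L[...,0],L[...,1])<.058)
    w=L[g&(L[...,2]>.025)&(L[...,2]<.042)&(np.hypot(L[...,0],L[...,1])>.038)]; print(n,"lid wall",len(w),[ (v*1e3).round(1) for v in circ(w,.0465)])
    t=L[g&(np.abs(L[...,2]-.019)<.006)&(np.hypot(L[...,0],L[...,1])<.047)]; A=np.c_[t[:,:2],np.ones(len(t))]; s=np.linalg.lstsq(A,t[:,2],rcond=None)[0]; print("   face z",s[2]*1e3,"tilt",np.degrees(s[:2]).round(1),len(t))
E
```

```text
side z -0.12 39 p90 rad [0.0537 0.0566]
side z -0.105 51 p90 rad [0.0531 0.0549]
side z -0.09 79 p90 rad [0.0528 0.0553]
side z -0.075 86 p90 rad [0.0531 0.0548]
side z -0.06 189 p90 rad [0.0491 0.0533]
side z -0.045 141 p90 rad [0.0394 0.0441]
side body 215 [-3.6 -1.3] slopes deg [ 1.2 -1.9] z0 -0.09163283306501697 0.0022415313047875513
   no slope [-3.6 -1.4]
   cork 126 [-5.2 -3.7  6.3] [-5.1 -4.1  6.4] tilt [-0.7 -1.5]
side lid wall 152 [array([ 2.1, -3.7]), np.float64(0.8)]
   face z 23.002586472383364 tilt [-0.1  0.4] 288
top z -0.12 79 p90 rad [0.0495 0.0512]
top z -0.105 59 p90 rad [0.0492 0.0503]
top z -0.09 71 p90 rad [0.049  0.0505]
top z -0.075 56 p90 rad [0.0495 0.0507]
top z -0.06 254 p90 rad [0.0468 0.0494]
top z -0.045 206 p90 rad [0.0381 0.0429]
top body 315 [-0.5  1.3] slopes deg [-0.1  0.3] z0 -0.10718833709167541 0.0009175729681181849
   no slope [-0.5  1.3]
   cork 263 [-0.5  0.   6.9] [-1.  -0.3  6.7] tilt [1.1 1.3]
top lid wall 147 [array([-0.4,  2.9]), np.float64(0.5)]
   face z 22.731857475825482 tilt [0.1 0. ] 506
```

```bash
cat >> h.py <<'E'
M0=np.array([.6255,.2386,.1800])
def mstate(az=None):
    o=bot.get_obs(); M=mouthR(az); R=Ro.from_quat(o["tool_rot"])
    e=np.degrees((Ro.from_matrix(Rmouth(0,az)).inv()*R).as_rotvec())
    print("t",round(o["clock"],2),"mouth xyz mm",((o["eef_pos"]-M0)@M*1e3).round(1),"rot deg(tool)",e.round(1),"F mouth",(o["ft_force"]@M).round(1),"T",(o["ft_torque"]@M).round(2),"w",round(o["grip_width"]*1e3,1),"gf",round(float(o["grasp_force"]),0))
E
python3 - <<'E'
from h import *
mstate(); plan(M0+mouthR()@[-.0014,-.0005,.055],Rmouth(),6)
E
```

```text
t 4.97 mouth xyz mm [ -1.4   2.6 125.3] rot deg(tool) [ 0.6 -0.1 -0.4] F mouth [-0.6 -0.  -1.2] T [-0.01  0.68  0.  ] w 15.1 gf 60.0
turn/row [-0.0005  0.      0.0003] mm/row 11.72911724615644 deg/row 0.11104843527163355
[0.0, -0.002, 0.0586]
[0.0, -0.0021, 0.0586]
[0.0, -0.0022, 0.0586]
[0.0, -0.0023, 0.0586]
[-0.0, -0.0024, 0.0586]
[-0.0, -0.0025, 0.0586]
```

Request:
{"name": "apply_moves", "arguments": {
  "steps": [
    [[0,-0.008,0],[-0.003,0,0.002],0],
    [[0,-0.007,0.06],[0,0,0],0],
    [[0,0,0.06],[0,0,0],0],
    [[0,0,0.06],[0,0,0],0],
    [[0,0,0.06],[0,0,0],0],
    [[0,0,0.06],[0,0,0],0],
    [[0,0,0.05],[0,0,0],0],
    [[0,0,0],[0,0,0],0]
  ]
}}

```text
clock: 5.63
eef_pos: [0.5982, 0.2266, 0.2231]
tool_rot: [-0.124, 0.959, 0.032, 0.254]
ft_force: [-0.4, 1.3, -2.3]
grip_width: 0.0149
grasp_force: 60.4
```

```bash
python3 -c "
from h import *; mstate()"
```

```text
t 5.63 mouth xyz mm [-4.  -4.5 52.1] rot deg(tool) [0.3 0.3 0.2] F mouth [-1.2  1.3 -2. ] T [-0.    0.69 -0.01] w 14.9 gf 60.0
```

Request:
{"name": "apply_moves", "arguments": {
  "steps": [
    [[0,0,0.005],[0,0,0],0],
    [[0,0,0.005],[0,0,0],0],
    [[0,0,0.005],[0,0,0],0],
    [[0,0,0.005],[0,0,0],0],
    [[0,0,0.005],[0,0,0],0],
    [[0,0,0.005],[0,0,0],0],
    [[0,0,0.005],[0,0,0],0],
    [[0,0,0],[0,0,0],0]
  ]
}}

```text
clock: 6.3
eef_pos: [0.6018, 0.2284, 0.2197]
tool_rot: [-0.124, 0.958, 0.032, 0.256]
ft_force: [0.8, 0.1, -1.1]
grip_width: 0.0152
grasp_force: 60.4
```

```bash
python3 -c "
from h import *; mstate()"
```

```text
t 6.3 mouth xyz mm [-2.2 -3.7 47.1] rot deg(tool) [0.2 0.1 0.2] F mouth [ 0.1 -0.1 -1.4] T [-0.05  0.63 -0.04] w 15.2 gf 60.0
```

Request:
{"name": "apply_moves", "arguments": {
  "steps": [
    [[-0.002,0.008,0],[0,0,0],0],
    [[-0.002,0.008,0],[0,0,0],0],
    [[0,0,0],[0,0,0],0],
    [[0,0,0],[0,0,0],0],
    [[0,0,0],[0,0,0],0],
    [[0,0,0],[0,0,0],0],
    [[0,0,0],[0,0,0],0],
    [[0,0,0],[0,0,0],0]
  ]
}}

```text
clock: 6.97
eef_pos: [0.6017, 0.2316, 0.2202]
tool_rot: [-0.124, 0.958, 0.032, 0.256]
ft_force: [0.3, 0.1, -0.8]
grip_width: 0.015
grasp_force: 60.4
```

```bash
python3 -c "
from h import *; mstate()"
```

```text
t 6.97 mouth xyz mm [-1.3 -0.6 47.2] rot deg(tool) [0.2 0.1 0.2] F mouth [-0.1  0.1 -0.8] T [0.06 0.62 0.02] w 15.0 gf 60.0
```

Request:
{"name": "apply_moves", "arguments": {
  "steps": [
    [[0,0,0.005],[0,0,0],0],
    [[0,0,0.005],[0,0,0],0],
    [[0,0,0.005],[0,0,0],0],
    [[0,0,0.005],[0,0,0],0],
    [[0,0,0],[0,0,0],0],
    [[0,0,0],[0,0,0],0],
    [[0,0,0],[0,0,0],0],
    [[0,0,0],[0,0,0],0]
  ]
}}

```text
clock: 7.63
eef_pos: [0.6037, 0.2321, 0.2168]
tool_rot: [-0.124, 0.958, 0.032, 0.256]
ft_force: [0.8, 0.6, -2.2]
grip_width: 0.0148
grasp_force: 60.4
```

```bash
python3 -c "
from h import *; mstate()"
```

```text
t 7.63 mouth xyz mm [-1.3 -0.6 43.2] rot deg(tool) [0.2 0.1 0.2] F mouth [-0.3  0.4 -2.4] T [ 0.03  0.64 -0.02] w 14.8 gf 60.0
```

Request:
{"name": "apply_moves", "arguments": {
  "steps": [
    [[0,0,0.005],[0,0,0],0],
    [[0,0,0.005],[0,0,0],0],
    [[0,0,0.005],[0,0,0],0],
    [[0,0,0.005],[0,0,0],0],
    [[0,0,0.005],[0,0,0],0],
    [[0,0,0],[0,0,0],0],
    [[0,0,0],[0,0,0],0],
    [[0,0,0],[0,0,0],0]
  ]
}}

```text
clock: 8.3
eef_pos: [0.6061, 0.2328, 0.2124]
tool_rot: [-0.124, 0.958, 0.032, 0.256]
ft_force: [0.4, -0.6, -1.3]
grip_width: 0.0149
grasp_force: 60.4
```

```bash
python3 -c "
from h import *; mstate()"
```

```text
t 8.3 mouth xyz mm [-1.4 -0.6 38.2] rot deg(tool) [0.2 0.1 0.2] F mouth [-0.4 -0.7 -1.3] T [-0.05  0.58 -0.01] w 14.9 gf 60.0
```

Request:
{"name": "apply_moves", "arguments": {
  "steps": [
    [[0,0,0.005],[0,0,0],0],
    [[0,0,0.005],[0,0,0],0],
    [[0,0,0.005],[0,0,0],0],
    [[0,0,0.005],[0,0,0],0],
    [[0,0,0.005],[0,0,0],0],
    [[0,0,0.005],[0,0,0],0],
    [[0,0,0],[0,0,0],0],
    [[0,0,0],[0,0,0],0]
  ]
}}

```text
clock: 8.97
eef_pos: [0.6089, 0.2335, 0.2074]
tool_rot: [-0.124, 0.958, 0.032, 0.256]
ft_force: [-3.9, -0.6, 2.4]
grip_width: 0.0153
grasp_force: 61.2
```

```bash
python3 -c "
from h import *; mstate()"
```

```text
t 8.97 mouth xyz mm [-1.3 -0.6 32.4] rot deg(tool) [0.2 0.1 0.2] F mouth [-2.2  0.4  4. ] T [-0.02  0.93  0.03] w 15.3 gf 61.0
```

Request:
{"name": "apply_moves", "arguments": {
  "steps": [
    [[0,0,0.005],[0,0,0],0],
    [[0,0,0.005],[0,0,0],0],
    [[0,0,0.005],[0,0,0],0],
    [[0,0,0],[0,0,0],0],
    [[0,0,0],[0,0,0],0],
    [[0,0,0],[0,0,0],0],
    [[0,0,0],[0,0,0],0],
    [[0,0,0],[0,0,0],0]
  ]
}}

```text
clock: 9.63
eef_pos: [0.6104, 0.2339, 0.2048]
tool_rot: [-0.124, 0.958, 0.032, 0.256]
ft_force: [-4.4, -1.3, 4.6]
grip_width: 0.0151
grasp_force: 61.6
```

```bash
python3 -c "
from h import *; mstate()"
```

```text
t 9.63 mouth xyz mm [-1.3 -0.6 29.4] rot deg(tool) [0.2 0.1 0.2] F mouth [-1.7 -0.1  6.3] T [ 0.07  1.07 -0.  ] w 15.1 gf 62.0
```

Request:
{"name": "apply_moves", "arguments": {
  "steps": [
    [[0,0,0.005],[0,0,0],0],
    [[0,0,0],[0,0,0.01],0],
    [[0,0,0],[0,0,0.025],0],
    [[0,0,0],[0,0,0.025],0],
    [[0,0,0],[0,0,0.025],0],
    [[0,0,0],[0,0,0.025],0],
    [[0,0,0],[0,0,0.025],0],
    [[0,0,0],[0,0,0.02],0]
  ]
}}

```text
clock: 10.3
eef_pos: [0.611, 0.2346, 0.2044]
tool_rot: [0.112, 0.959, 0.094, 0.241]
ft_force: [-4.9, -0.6, 5.0]
grip_width: 0.0152
grasp_force: 61.6
```

```bash
python3 -c "
from h import *; mstate()"
```

```text
t 10.3 mouth xyz mm [-0.8 -0.1 28.6] rot deg(tool) [ 0.2 -0.  28.3] F mouth [-1.7  0.7  6.8] T [0.24 0.94 0.08] w 15.2 gf 62.0
```

Request:
{"name": "apply_moves", "arguments": {
  "steps": [
    [[0,0,0],[0,0,0.015],0],
    [[0,0,0],[0,0,0.015],0],
    [[0,0,0],[0,0,0.015],0],
    [[0,0,0],[0,0,0.015],0],
    [[0,0,0],[0,0,0],0],
    [[0,0,0],[0,0,0],0],
    [[0,0,0],[0,0,0],0],
    [[0,0,0],[0,0,0],0]
  ]
}}

```text
clock: 10.97
eef_pos: [0.6112, 0.2346, 0.2046]
tool_rot: [0.2, 0.945, 0.116, 0.231]
ft_force: [-4.6, -0.5, 4.8]
grip_width: 0.0152
grasp_force: 61.6
```

```bash
python3 -c "
from h import *; mstate()"
```

```text
t 10.97 mouth xyz mm [-0.6 -0.1 28.7] rot deg(tool) [ 0.1 -0.1 38.9] F mouth [-1.6  0.7  6.4] T [ 0.28  0.88 -0.08] w 15.2 gf 62.0
```

Request:
{"name": "apply_moves", "arguments": {
  "steps": [
    [[0,0,0],[0,0,0.02],0],
    [[0,0,0],[0,0,0.02],0],
    [[0,0,0],[0,0,0.02],0],
    [[0,0,0],[0,0,0.02],0],
    [[0,0,0],[0,0,0.02],0],
    [[0,0,0],[0,0,0.01],0],
    [[0,0,0],[0,0,0],0],
    [[0,0,0],[0,0,0],0]
  ]
}}

```text
clock: 11.63
eef_pos: [0.6114, 0.2347, 0.2047]
tool_rot: [0.36, 0.896, 0.154, 0.208]
ft_force: [-5.2, -0.7, 5.5]
grip_width: 0.0151
grasp_force: 61.6
```

```bash
python3 -c "
from h import *; mstate()"
```

```text
t 11.63 mouth xyz mm [-0.3 -0.2 28.7] rot deg(tool) [ 0.1 -0.1 58.7] F mouth [-1.7  0.6  7.4] T [ 0.3   0.76 -0.01] w 15.1 gf 62.0
```

Past 33° with no stop, so this looks like the right lid. I'll turn on to the stop.

Request:
{"name": "apply_moves", "arguments": {
  "steps": [
    [[0,0,0],[0,0,0.005],0],
    [[0,0,0],[0,0,0.005],0],
    [[0,0,0],[0,0,0.005],0],
    [[0,0,0],[0,0,0.005],0],
    [[0,0,0],[0,0,0.005],0],
    [[0,0,0],[0,0,0.005],0],
    [[0,0,0],[0,0,0],0],
    [[0,0,0],[0,0,0],0]
  ]
}}

```text
clock: 12.3
eef_pos: [0.6112, 0.2342, 0.2046]
tool_rot: [0.399, 0.879, 0.163, 0.201]
ft_force: [-5.0, -3.7, 6.3]
grip_width: 0.0152
grasp_force: 70.0
```

```bash
python3 -c "
from h import *; mstate()"
```

```text
t 12.3 mouth xyz mm [-0.6 -0.6 28.7] rot deg(tool) [ 0.2 -0.2 63.8] F mouth [-1.9 -2.3  8.4] T [-0.17  0.86  1.69] w 15.2 gf 70.0
```

The hard stop is felt at 63.8°, with 1.7 N m of torque. I'll release and back away.

Request:
{"name": "apply_moves", "arguments": {
  "steps": [
    [[0,0,0],[0,0,-0.004],0],
    [[0,0,0],[0,0,0],0.4],
    [[0,0,0],[0,0,0],0.4],
    [[0,0,0],[0,0,0],0.4],
    [[0,0,0],[0,0,0],0.4],
    [[0,0,-0.05],[0,0,0],0.4],
    [[0,0,-0.15],[0,0,0],0.4],
    [[0,0,-0.2],[0,0,0],0.4]
  ]
}}

```text
clock: 12.97
eef_pos: [0.5705, 0.2231, 0.2699]
tool_rot: [0.397, 0.882, 0.159, 0.199]
ft_force: [1.3, -0.2, 1.0]
grip_width: 0.0342
grasp_force: 0.0
```

Request:
{"name": "apply_moves", "arguments": {
  "steps": [
    [[0,0,-0.2],[0,0,0],0.4],
    [[0,0,-0.2],[0,0,0],0.4],
    [[0,0,-0.1],[0,0,0],0.4],
    [[0,0,0],[0,0,0],0.4],
    [[0,0,0],[0,0,0],0.4],
    [[0,0,0],[0,0,0],0.4],
    [[0,0,0],[0,0,0],0.4],
    [[0,0,0],[0,0,0],0.4]
  ]
}}

```text
clock: 13.63
eef_pos: [0.5237, 0.2112, 0.3573]
tool_rot: [0.397, 0.881, 0.16, 0.2]
ft_force: [-0.2, -0.0, -0.4]
grip_width: 0.0341
grasp_force: 0.0
```

Run:
```python
from h import *
mstate(); ims=[]
M=mouthR()
for n in("side","top"):
    p,d=camera(n); u,v=map(int,proj(n,M0)); ims.append(cv2.resize(p[v-45:v+45,u-45:u+45],(400,400),interpolation=cv2.INTER_CUBIC))
    L=(cloud(n,d)-M0)@M; hs=cv2.cvtColor(p,cv2.COLOR_RGB2HSV); r=np.hypot(L[...,0],L[...,1])
    g=(hs[...,1]<60)&(r<.046)&(L[...,2]>-.01)&(L[...,2]<.03); q=L[g]; A=np.c_[q[:,:2],np.ones(len(q))]; k=np.abs(q[:,2]-np.median(q[:,2]))<.005; s=np.linalg.lstsq(A[k],q[k,2],rcond=None)[0]; print(n,"face z mm",s[2]*1e3,"tilt",np.degrees(s[:2]),k.sum())
cv2.imwrite("pics/g.png",np.hstack(ims)[:,:,::-1])
```

```text
t 13.63 mouth xyz mm [-2.700e+00 -1.000e-01  2.063e+02] rot deg(tool) [ 0.4  0.1 63.4] F mouth [-0.3  0.  -0.2] T [-0.04  0.52  0.  ] w 34.1 gf 0.0
side face z mm 5.373390016521714 tilt [-0.44792225  0.08205416] 301
top face z mm 6.1968604339987925 tilt [-0.34789885  0.27821265] 768
```

View pics/g.png

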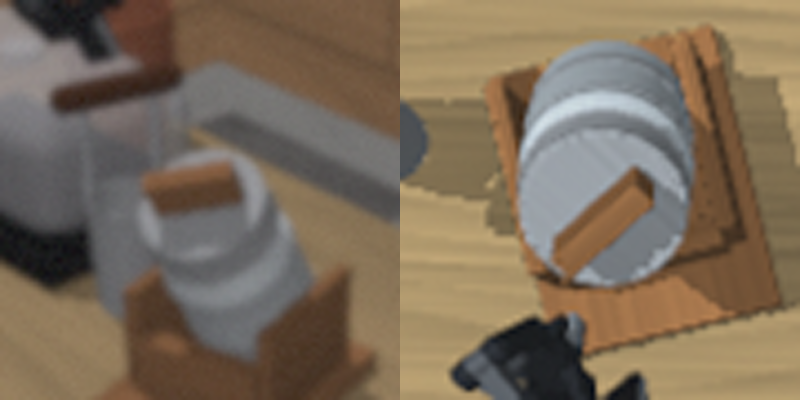

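Both views show the lid flat on the canister and turned to its stop, with the gripper clear. Its top face is 5.4–6.2 mm outside the rim, against 6.5 mm expected at home and 10.5 mm if it had sprung up.

```bash
python3 -c "
from workcell import bot; print(bot.job_done())"
```

```text
the job is handed in; nothing more can be done
None
```

The first lid I tried, the one at place 2, screwed down to its hard stop and stayed flat and fully down when released; the job is handed in, but no verdict was returned.

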